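# Switch on and start the dish dryer

## Robot

A 6-joint arm with a two-finger parallel gripper is mounted at the origin on the work surface. World frame = base frame: x ahead of the robot, y to its left, z up, the work surface at z = 0. Lengths are in mm, angles in rad, forces in N, time in s.
With the tool pointing down it reaches from about 350 to 975 mm from the base axis. Payload 7.1 kg.
Tool frame: the origin (TCP) lies midway between the tips of the shut fingers; the grasp point (between the pads) lies 19 mm behind it; z points along the fingers, y is the line along which they close (so a half turn about z gives the same grasp; the last joint's range is limited). The gripper opens to 88 mm and grips with 3 to 60 N. Pads are 20 mm wide; open, the fingers measure 115 mm over their backs; the gripper's body (75 mm by 178 mm) begins 61 mm behind the grasp point.
Start: joints at [1.219, 0.423, 1.63, -0, 1.089, -0.019], TCP at [204.15, 590.701, 189.375] pointing down, gripper open.
Joint ranges: [-3, 3], [-0.9, 2.11], [0.09, 2.58], [-1.31, 4.45], [0.11, 2.69], [-2.54, 2.54]. Speed limits (rad/s): [2.39, 2.39, 3.01, 3.14, 3.14, 3.14].

## Interface

Orientations are given as a rotation vector (axis times angle).
In Python, from workcell import status, eyes, ticket gives the robot as it stands.
- The arm moves only by the shell command python3 -m jog 'ROWS' [OPENING]. ROWS is a JSON list of rows, 1 to 5 of them, each of 6 numbers: dx, dy, dz in mm, then a rotation vector rx, ry, rz in rad; each row shifts and turns the commanded pose from where the row before left it, along the tool's axes as they then stand; what a row does not reach is not made up. A row lasts 1/12 s, in which the tool goes at most 41.7 mm and 0.125 rad, less where a joint would pass 70% of its speed; a pose out of reach is approached as far as the arm can. OPENING is the finger opening in mm, set as the command begins (- or left out keeps the last). The fingers move at their own pace and stop on an object; the grip force is fixed at half the most. Time passes only in rows, so rows that do not move let the fingers close. It prints the time, the measured TCP pose, the force, the opening and the grip force at its end. Input that does not fit is refused with a message, and nothing moves.
- status.get_obs(): the state, without advancing time (a new reading comes with each control period).
- eyes.get_image(name): name is "scene" or "side" or "wrist"; returns a dict with "img" (420x560x3 uint8, red, green, blue), "range_z" (420x560 float32, mm along the optical axis (not along the pixel's ray), 0 where there is no reading), "fx", "fy", "cx", "cy" (pixels), "R" (3x3) and "t" (3): a world point X has camera coordinates R X + t. Camera axes: x right, y down, z forward; pixel columns grow to the right and rows downward; lengths in mm; the calibration is good to about 2 mm. The wrist camera is an equidistant fisheye: a pixel r from the principal point sees the ray r / f radians off the axis. A picture is of the moment at which its call begins.
- ticket.close_job(): hands the job in; it is judged then, once.
The state is a dict: "t": time; "qpos": joint angles; "qvel": joint speeds; "joint_torque": joint torques, N m; "ee_pos": TCP position; "orientation": TCP orientation; "ft_force": force on the tool from outside, world axes, zero at the start; "moment": the same for the moment, N m; "width": finger opening in mm; "grasp_force": force on a finger pad.
Only numpy, scipy, OpenCV 4.12 (cv2) and the standard library are available. Lean on these libraries where they do the work, as an engineer would, in place of code of your own. Each camera call takes 0.05 s, during which the arm holds its last target. There are 200 camera calls.

## Task

The dishes are in the dish dryer: switch it on by pushing its bar-shaped key fully down with the fingertips (it stays down), then gently press the large round start key fully down, let it come up again and take the hand away. Do not touch the small round stop key, the glass, the bowl, the cup or the turner, do not press start before the bar key is down, and press lightly: the keys are not to be leant on.

Things in the scene. Friction and masses are not known exactly. Their poses are not given: they have to be found in the camera images.
- dryer: White dish dryer fixed to the counter, 340 (x) x 440 (y) mm; origin: centre of underside, z up, -x edge carries the keys on a flat deck 70 mm above the counter, in a row along dryer y (about x -120; y -130, -50, +30 mm), their order varies. Beyond x -60 mm: a rim 90 mm high, a wire rack 86 mm high and, at the -y end, a blower housing 118 mm high.
- power_key_base: The fixed mount of the bar key (mains switch): a grey oblong cap 44 mm long (dryer x) by 24 mm wide (dryer y) in a 56 x 36 mm aluminium frame. Origin at the centre of its underside on the dryer's deck, z up, x and y along the dryer's x and y. Frame or ring 8 mm high; the cap stands 10 mm above it when up and still 4 mm above it when fully down.
- power_key_top (a point): Centre of the upper face of the cap of the bar key (mains switch); it moves with the cap, 18 mm above the deck (88 mm above the counter) when up. z up.
- power_key (a joint): Travel of the bar key (mains switch) in m: 0 is up, 0.006 is fully down (straight down). It slides against friction of about 2.5 N (use 4 to 8 N) and STAYS where it is pushed.
- start_key_base: The fixed mount of the large round key (start): a grey round cap 34 mm in diameter in a 48 mm aluminium ring. Origin at the centre of its underside on the dryer's deck, z up, x and y along the dryer's x and y. Frame or ring 8 mm high; the cap stands 10 mm above it when up and still 4 mm above it when fully down.
- start_key_top (a point): Centre of the upper face of the cap of the large round key (start); it moves with the cap, 18 mm above the deck (88 mm above the counter) when up. z up.
- start_key (a joint): Travel of the large round key (start) in m: 0 is up, 0.006 is fully down (straight down). Sprung: 1.2 N to begin, 4 N when fully down; it comes back up by itself when let go.
- stop_key_base: The fixed mount of the small round key (stop), to be left alone: a grey round cap 18 mm in diameter in a 30 mm aluminium ring. Origin at the centre of its underside on the dryer's deck, z up, x and y along the dryer's x and y. Frame or ring 8 mm high; the cap stands 10 mm above it when up and still 4 mm above it when fully down.
- stop_key_top (a point): Centre of the upper face of the cap of the small round key (stop), to be left alone; it moves with the cap, 18 mm above the deck (88 mm above the counter) when up. z up.
- stop_key (a joint): Travel of the small round key (stop), to be left alone in m: 0 is up, 0.006 is fully down (straight down). Sprung: 1.2 N to begin, 4 N when fully down.
- glass: Small clear glass, 52 mm across the rim, 60 mm high, loose, standing on the deck at its +y end (dryer y 130 to 155 mm), at least 95 mm from the centre of the nearest key. Origin at the centre of its underside.
- bowl: White bowl lying upside down on the rack, loose, 120 mm across, 58 mm high. Origin at the centre of the rim's plane, where it rests on the rack.
- cup: White cup with thin blue stripes, upside down on the rack, loose, 78 mm across, 70 mm high. Origin at the centre of the rim's plane, where it rests on the rack.
- turner: Kitchen turner with a dark wooden handle, 280 mm long, loose, lying flat on the counter beside the dryer's +y end (dryer y about 280 to 310 mm), roughly along dryer x. Origin on its underside near its middle.

How it is judged:
By the outcome, as a careful person would: the job done as asked, in the order asked, and still so for the second after the job is handed in, with the robot touching nothing.
It also fails if it takes over 32 s, if anything falls off the work surface, if the arm or the gripper's body presses on something with over 40 N, if the wrist force passes 120 N, or if a joint passes its speed limit or range.

## Working session

There is one attempt and no reset: what is moved stays moved. The work goes in short steps, Python scripts to look and compute and a shell command to move; the robot and the scene stay as the last step left them, time stands still between calls to the robot, and variables do not carry over. Pictures are saved under pics/ and viewed, at most 10 in all, crops included, and the job is handed in when it is done.

```bash
mkdir -p pics; cat > h.py <<'E'
import numpy as np, cv2
from workcell import status, eyes, ticket
def save(n,f):
    d=eyes.get_image(n); cv2.imwrite('pics/'+f+'.png',d['img'][:,:,::-1]); np.savez('pics/'+f+'.npz',**d); return d
def w(d,u,v):
    z=d['range_z'][int(v),int(u)]; p=np.array([(u-d['cx'])/d['fx']*z,(v-d['cy'])/d['fy']*z,z])
    return d['R'].T@(p-d['t'])
E
python3 - <<'E'
from h import *
o=status.get_obs(); print(o)
for n in('scene','side'): d=save(n,n+'1'); print(n,-d['R'].T@d['t'])
E
```

```text
{'t': 0.0, 'qpos': array([ 1.21899377e+00,  4.23803210e-01,  1.63065219e+00, -1.15119421e-05,
        1.08859363e+00, -1.90001512e-02]), 'qvel': array([-0.00016134,  0.00053886,  0.0011058 ,  0.0001212 ,  0.00150857,
        0.00055973]), 'joint_torque': array([-1.99726193e-03, -5.44634342e+01, -2.73659223e+01,  6.42745988e-02,
        2.28965271e-02, -1.38209793e-04]), 'ee_pos': array([203.96229263, 590.16927184, 188.64007561]), 'orientation': array([-5.20304403e-01, -3.09794429e+00,  2.25123424e-03]), 'ft_force': array([ 0.14780255, -0.08929989,  0.25304474]), 'moment': array([ 0.0155229 , -0.09369953,  0.03037643]), 'grasp_force': 0.0, 'width': 87.68379991538282}
scene [1450.37329677   48.80836541  646.88532362]
side [ 376.8959586  -257.3136012   579.89491543]
```

View pics/scene1.png

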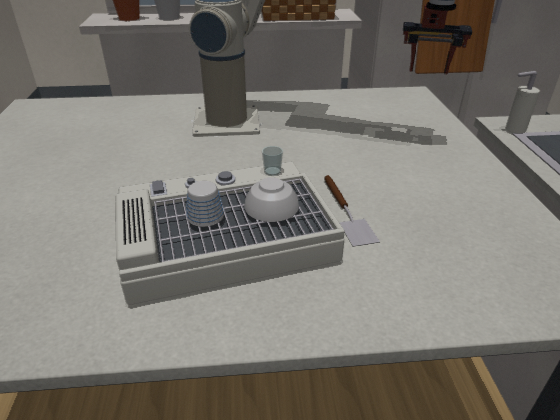

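View pics/side1.png

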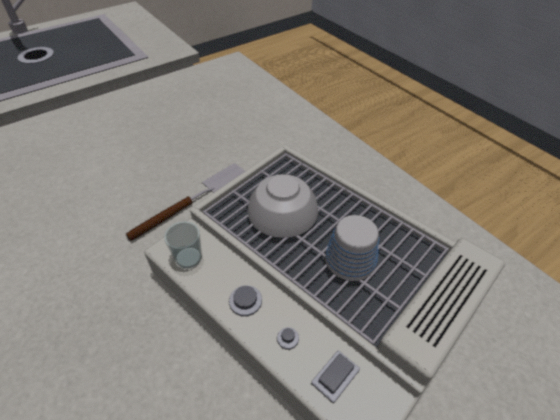

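The scene view shows the bar key at about (158,187), stop at (191,183) and start at (226,177). In the side view they are at (336,373), (288,336) and (245,298), so stop lies between the other two. The glass is beyond start.

```bash
cat >> h.py <<'E'
def cap(d,u,v,r):
    im=d['img'].astype(int); g=im.sum(2)/3
    m=np.zeros(g.shape,np.uint8); u0,v0=int(u),int(v)
    c=g[v0-1:v0+2,u0-1:u0+2].mean()
    m[v0-r:v0+r,u0-r:u0+r]=(abs(g-c)<18)[v0-r:v0+r,u0-r:u0+r]
    n,l=cv2.connectedComponents(m,connectivity=4); vv,uu=np.nonzero(l==l[v0,u0])
    P=np.array([w(d,a,b) for a,b in zip(uu,vv)]); z=np.median(P[:,2]); k=abs(P[:,2]-z)<4
    return uu.mean(),vv.mean(),len(uu),P[k].mean(0),(P[k].max(0)+P[k].min(0))/2
E
python3 - <<'E'
from h import *
np.set_printoptions(precision=1,suppress=True)
L={k:np.load(f'pics/{k}1.npz') for k in('scene','side')}
px={'bar':((158,186),(336,372)),'stop':((191,181),(288,335)),'start':((226,176),(245,297))}
for k,(a,b) in px.items():
    A=cap(L['scene'],*a,12);B=cap(L['side'],*b,28); print(k,A,B)
    M=[]
    S=np.zeros((3,3));y=np.zeros(3)
    for d,q in((L['scene'],A),(L['side'],B)):
        r=d['R'].T@np.array([(q[0]-d['cx'])/d['fx'],(q[1]-d['cy'])/d['fy'],1]);r/=np.linalg.norm(r)
        c=-d['R'].T@d['t'];Q=np.eye(3)-np.outer(r,r);S+=Q;y+=Q@c
    print(' tri',np.linalg.solve(S,y))
E
```

```text
bar (np.float64(157.05882352941177), np.float64(185.40196078431373), 102, array([ 541.1, -153.4,   86.4]), array([ 539.6, -153.4,   86.2])) (np.float64(336.4451038575668), np.float64(372.1691394658754), 674, array([ 538. , -152.9,   88.3]), array([ 537.8, -153.2,   88. ]))
 tri [ 539.1 -153.3   84.9]
stop (np.float64(189.5), np.float64(181.0), 4, array([527. , -80.2,  85.3]), array([527.1, -80.1,  85.2])) (np.float64(287.656), np.float64(333.848), 125, array([519. , -78.3,  88.2]), array([518.6, -78.4,  87.8]))
 tri [520.9 -78.8  82.6]
start (np.float64(224.3768115942029), np.float64(174.43478260869566), 69, array([505.2,   1.8,  86.2]), array([504.7,   1.6,  85.7])) (np.float64(244.5945205479452), np.float64(295.65205479452055), 365, array([503.5,   2.5,  88.3]), array([503.2,   2.7,  87.9]))
 tri [504.2   2.3  86. ]
```

```bash
python3 -m jog '[[0, 0, 0, 0, 0, -0.11], [0, 0, 0, 0, 0, -0.11], [0, 0, 0, 0, 0, -0.11], [0, 0, 0, 0, 0, -0.11], [0, 0, 0, 0, 0, -0.11]]' 0
python3 -m jog '[[-8, -40, 0, 0, 0, 0], [-8, -40, 0, 0, 0, 0], [-8, -40, 0, 0, 0, 0], [-8, -40, 0, 0, 0, 0], [-8, -40, 0, 0, 0, 0]]'
python3 -m jog '[[-8, -40, 0, 0, 0, 0], [-8, -40, 0, 0, 0, 0], [-8, -40, 0, 0, 0, 0], [-8, -40, 0, 0, 0, 0], [-8, -40, 0, 0, 0, 0]]'
python3 -m jog '[[-8, -40, 0, 0, 0, 0], [-8, -40, 0, 0, 0, 0], [-8, -40, 0, 0, 0, 0], [-8, -40, 0, 0, 0, 0], [-8, -40, 0, 0, 0, 0]]'
```

```text
t: 0.52
ee_pos: [204.0, 590.4, 188.9]
orientation: [0.349, -3.122, 0.001]
ft_force: [-0.6, -0.4, -0.0]
width: 57.8
grasp_force: 0.0
t: 0.93
ee_pos: [286.4, 402.1, 189.0]
orientation: [0.342, -3.123, 0.001]
ft_force: [1.5, 0.6, -2.0]
width: 24.8
grasp_force: 0.0
t: 1.35
ee_pos: [368.6, 215.4, 189.3]
orientation: [0.341, -3.123, 0.0]
ft_force: [0.7, 0.5, -0.2]
width: 0.7
grasp_force: 0.0
t: 1.77
ee_pos: [450.8, 28.6, 189.4]
orientation: [0.34, -3.123, -0.0]
ft_force: [1.6, 1.6, 0.1]
width: 0.8
grasp_force: 0.0
```

```bash
cat > g.py <<'E'
from h import *
from scipy.spatial.transform import Rotation as Ro
np.set_printoptions(precision=2,suppress=True)
o=status.get_obs();R=Ro.from_rotvec(o['orientation']).as_matrix()
print(o['t'],o['ee_pos'],o['ft_force'],o['width'],'q',o['qpos']);print(R)
print('yaw y',np.degrees(np.arctan2(R[1,1],R[0,1])))
for k,p in dict(bar=(538.5,-153.2,88),start=(503.8,2.4,88)).items(): print(k,R.T@(np.array(p)-o['ee_pos']))
E
python3 g.py
```

```text
1.7667 [450.8   28.59 189.36] [1.62 1.57 0.05] 0.7632469422580973 q [ 0.04  0.17  2.    0.    0.98 -1.75]
[[-0.98 -0.22 -0.  ]
 [-0.22  0.98  0.  ]
 [ 0.    0.   -1.  ]]
yaw y 102.43664037902687
bar [ -46.5  -196.42  101.35]
start [-46.12 -37.   101.36]
```

```bash
python3 -m jog '[[-9, -39, 0, 0, 0, 0], [-9, -39, 0, 0, 0, 0], [-9, -39, 0, 0, 0, 0], [-9, -39, 0, 0, 0, 0], [-9, -39, 0, 0, 0, 0]]'
python3 -m jog '[[0, 0, 20, 0, 0, 0], [0, 0, 20, 0, 0, 0], [0, 0, 20, 0, 0, 0], [0, 0, 15, 0, 0, 0], [0, 0, 0, 0, 0, 0]]'
python3 -m jog '[[0, 0, 0, 0, 0, 0], [0, 0, 0, 0, 0, 0]]'
python3 g.py; python3 -c "
from h import *
save('side','side2');save('wrist','wrist2')
a=cv2.imread('pics/side2.png');b=cv2.imread('pics/wrist2.png')
cv2.imwrite('pics/c2.png',np.hstack([a[200:420,200:560],b[:220,:][:, :10],cv2.resize(b,(430,322))[:220]]))
cv2.imwrite('pics/c2.png',np.hstack([cv2.resize(a[240:420,240:480],(400,300)),cv2.resize(b,(400,300))]))"
```

```text
t: 2.18
ee_pos: [536.8, -152.1, 189.1]
orientation: [0.34, -3.123, -0.0]
ft_force: [0.9, 0.5, 0.3]
width: 0.5
grasp_force: 0.0
t: 2.6
ee_pos: [534.0, -149.5, 111.1]
orientation: [0.339, -3.118, -0.004]
ft_force: [-0.1, 0.6, 0.3]
width: 0.1
grasp_force: 0.0
t: 2.77
ee_pos: [537.1, -150.1, 115.1]
orientation: [-0.341, 3.122, -0.0]
ft_force: [-0.2, 0.1, 0.5]
width: 0.7
grasp_force: 0.0
2.7667 [ 537.09 -150.13  115.08] [-0.19  0.12  0.45] 0.7453176607912897 q [-0.29  0.42  1.83  0.    0.88 -2.08]
[[-0.98 -0.22  0.  ]
 [-0.22  0.98 -0.  ]
 [-0.   -0.   -1.  ]]
yaw y 102.45234262159748
bar [-0.7  -3.29 27.08]
start [ -0.37 156.13  27.02]
```

View pics/c2.png

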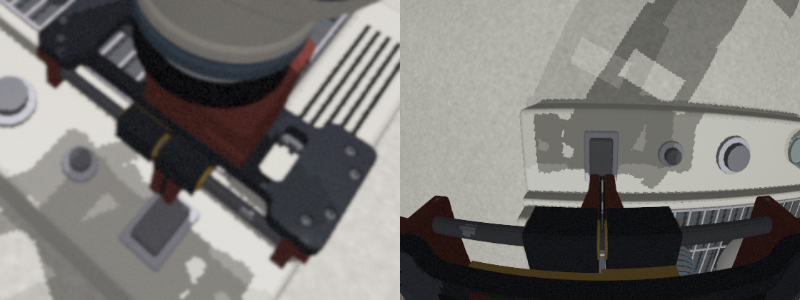

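The fingertips hang over the bar key, lined up with its axis, 3 mm off in y. I'll correct that and descend slowly.

```bash
python3 -m jog '[[-0.5, -3, 6, 0, 0, 0], [0, 0, 6, 0, 0, 0], [0, 0, 5, 0, 0, 0], [0, 0, 4, 0, 0, 0], [0, 0, 0, 0, 0, 0]]'
python3 -m jog '[[0, 0, 0, 0, 0, 0], [0, 0, 0, 0, 0, 0]]'
python3 g.py
```

```text
t: 3.28
ee_pos: [536.9, -152.6, 92.2]
orientation: [0.34, -3.121, -0.001]
ft_force: [0.1, -0.3, 0.4]
width: 0.5
grasp_force: 0.0
t: 3.45
ee_pos: [537.7, -152.9, 93.3]
orientation: [0.341, -3.123, -0.0]
ft_force: [0.5, 0.8, 0.6]
width: 0.4
grasp_force: 0.0
3.45 [ 537.74 -152.87   93.34] [0.49 0.77 0.65] 0.42090655440102603 q [-0.3   0.46  1.84 -0.    0.84 -2.09]
[[-0.98 -0.22 -0.  ]
 [-0.22  0.98  0.  ]
 [ 0.    0.   -1.  ]]
yaw y 102.44595264088366
bar [-0.67 -0.48  5.34]
start [ -0.32 158.94   5.35]
```

```bash

python3 -m jog '[[0, 0, 2, 0, 0, 0], [0, 0, 2, 0, 0, 0], [0, 0, 1, 0, 0, 0], [0, 0, 0, 0, 0, 0], [0, 0, 0, 0, 0, 0]]'|egrep 'ee_|ft'
python3 -m jog '[[0, 0, 1, 0, 0, 0], [0, 0, 0, 0, 0, 0], [0, 0, 0, 0, 0, 0]]'|egrep 'ee_|ft'
python3 -m jog '[[0, 0, 1, 0, 0, 0], [0, 0, 0, 0, 0, 0], [0, 0, 0, 0, 0, 0]]'|egrep 'ee_|ft'
```

```text
ee_pos: [537.7, -152.9, 88.3]
ft_force: [-0.1, -0.2, -0.9]
ee_pos: [537.7, -152.9, 87.3]
ft_force: [0.7, -0.1, 0.2]
ee_pos: [537.7, -152.9, 86.3]
ft_force: [0.3, 0.3, 0.2]
```

```bash

for i in 1; do :; done
python3 -m jog '[[0, 0, 1, 0, 0, 0], [0, 0, 0, 0, 0, 0], [0, 0, 0, 0, 0, 0]]'|egrep 'ee_|ft'
python3 -m jog '[[0, 0, 1, 0, 0, 0], [0, 0, 0, 0, 0, 0], [0, 0, 0, 0, 0, 0]]'|egrep 'ee_|ft'
python3 -m jog '[[0, 0, 0.7, 0, 0, 0], [0, 0, 0, 0, 0, 0], [0, 0, 0, 0, 0, 0]]'|egrep 'ee_|ft'
```

```text
ee_pos: [537.7, -152.9, 85.3]
ft_force: [0.1, -0.4, -1.1]
ee_pos: [537.7, -152.9, 84.3]
ft_force: [0.3, -0.5, -0.6]
ee_pos: [537.7, -152.9, 83.6]
ft_force: [0.4, 0.4, -0.4]
```

```bash

python3 -m jog '[[0, 0, 0.8, 0, 0, 0]]'|egrep 'ee_|ft'
python3 -m jog '[[0, 0, 0, 0, 0, 0], [0, 0, 0, 0, 0, 0]]'|egrep 'ee_|ft'
python3 - <<'E'
from h import *
d=save('side','side3');a=cv2.imread('pics/side3.png')
cv2.imwrite('pics/c3.png',cv2.resize(a[320:420,270:400],(780,600),interpolation=cv2.INTER_CUBIC))
for x in(355,350,340,330,325,320,315): print(x,[round(float(w(d,x,y)[2]),1) for y in(360,365,370,375,380,385,390)])
E
```

```text
ee_pos: [537.9, -152.9, 83.0]
ft_force: [-0.2, -0.0, 0.2]
ee_pos: [537.7, -152.8, 82.8]
ft_force: [-0.5, -0.1, -0.5]
355 [221.9, 220.2, 209.8, 74.2, 71.3, 70.8, 69.4]
350 [220.5, 215.2, 204.0, 78.7, 76.6, 70.6, 70.9]
340 [208.1, 142.4, 130.2, 117.7, 88.9, 79.3, 77.1]
330 [136.5, 122.8, 88.0, 88.7, 89.1, 88.4, 86.2]
325 [69.2, 76.6, 89.4, 89.4, 579.9, 86.5, 78.3]
320 [71.2, 70.2, 76.5, 79.4, 88.3, 79.2, 79.4]
315 [70.3, 71.3, 70.1, 70.3, 78.0, 77.2, 70.0]
```

View pics/c3.png

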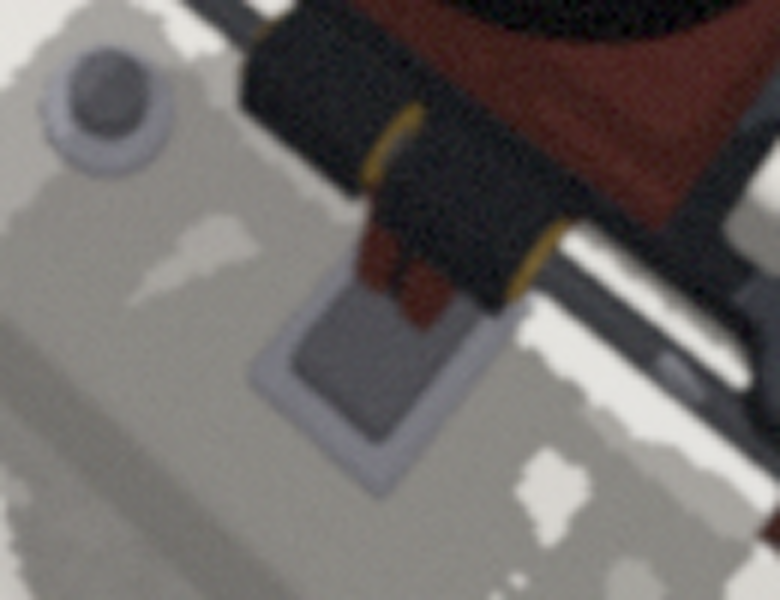

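The cap still reads about 88–89 mm high, so the key is not yet pressed and the tips are at its surface. I'll continue in small steps and watch the force.

```bash
python3 - <<'E'
import numpy as np
from h import w
d=np.load('pics/side3.npz')
for v in range(358,377,2): print(v,[(u,tuple(d['img'][v,u]//1)[0]-int(d['img'][v,u][2]),np.round(w(d,u,v)).astype(int).tolist()) for u in range(330,344,3)])
E
python3 -m jog '[[0, 0, 1, 0, 0, 0], [0, 0, 0, 0, 0, 0]]'|egrep 'ee_|ft'
python3 -m jog '[[0, 0, 1, 0, 0, 0], [0, 0, 0, 0, 0, 0]]'|egrep 'ee_|ft'
```

```text
358 [(330, np.uint8(13), [525, -148, 140]), (333, np.uint8(24), [526, -152, 146]), (336, np.uint8(254), [507, -168, 207]), (339, np.uint8(247), [509, -171, 211]), (342, np.uint8(248), [509, -174, 216])]
360 [(330, np.uint8(23), [525, -149, 137]), (333, np.uint8(29), [527, -152, 140]), (336, np.uint8(12), [508, -168, 201]), (339, np.uint8(251), [508, -171, 207]), (342, np.uint8(250), [509, -174, 212])]
362 [(330, np.uint8(23), [526, -149, 129]), (333, np.uint8(36), [526, -153, 136]), (336, np.uint8(16), [529, -155, 138]), (339, np.uint8(5), [509, -171, 202]), (342, np.uint8(252), [509, -175, 209])]
364 [(330, np.uint8(27), [526, -150, 125]), (333, np.uint8(30), [527, -153, 132]), (336, np.uint8(3), [529, -155, 132]), (339, np.uint8(31), [528, -160, 144]), (342, np.uint8(5), [510, -175, 203])]
366 [(330, np.uint8(18), [526, -151, 121]), (333, np.uint8(32), [527, -154, 126]), (336, np.uint8(7), [529, -157, 129]), (339, np.uint8(30), [528, -161, 139]), (342, np.uint8(31), [529, -164, 143])]
368 [(330, np.uint8(0), [535, -145, 89]), (333, np.uint8(19), [527, -154, 121]), (336, np.uint8(11
[... 378 characters left out ...]
8]), (336, np.uint8(7), [528, -159, 117]), (339, np.uint8(37), [529, -163, 124]), (342, np.uint8(24), [530, -165, 127])]
374 [(330, np.uint8(250), [530, -150, 88]), (333, np.uint8(252), [533, -152, 87]), (336, np.uint8(254), [536, -154, 87]), (339, np.uint8(12), [529, -163, 119]), (342, np.uint8(4), [542, -159, 89])]
376 [(330, np.uint8(253), [528, -152, 89]), (333, np.uint8(253), [531, -154, 89]), (336, np.uint8(251), [534, -156, 88]), (339, np.uint8(252), [537, -159, 89]), (342, np.uint8(250), [541, -161, 87])]
ee_pos: [537.7, -152.8, 81.8]
ft_force: [0.0, -0.1, 0.1]
ee_pos: [537.6, -152.8, 80.7]
ft_force: [-0.0, -0.6, -0.2]<stdin>:4: RuntimeWarning: overflow encountered in scalar subtract
```

```bash
python3 - <<'E'
from h import *
np.set_printoptions(precision=1,suppress=True)
save('side','side4'); save('scene','scene4')
for f in('side1','side2','side3','side4','scene1','scene4'):
    d=np.load(f'pics/{f}.npz'); im=d['img'].astype(int)
    m=(im[:,:,0]-im[:,:,2]>12)&(d['range_z']>0)
    vv,uu=np.nonzero(m); P=np.array([w(d,a,b) for a,b in zip(uu,vv)])
    if f!='side1' and f!='scene1': k=(abs(P[:,0]-535)<22)&(abs(P[:,1]+155)<25)
    else: k=(abs(P[:,0]-204)<40)&(abs(P[:,1]-590)<90)
    if k.any():
        Q=P[k]; o=np.argsort(Q[:,2])[:6]; print(f,k.sum()); print(np.c_[Q[o],uu[k][o],vv[k][o]])
a=cv2.imread('pics/scene4.png');cv2.imwrite('pics/c4.png',cv2.resize(a[60:240,80:280],(660,594),interpolation=cv2.INTER_CUBIC))
E
```

```text
side2 684
[[ 529.  -161.   149.7  341.   362. ]
 [ 525.9 -149.5  150.4  332.   355. ]
 [ 526.4 -150.5  151.6  333.   355. ]
 [ 525.  -146.9  151.9  330.   353. ]
 [ 530.7 -162.   151.9  343.   361. ]
 [ 528.1 -160.1  151.9  340.   361. ]]
side3 497
[[ 525.9 -148.8  119.8  329.   365. ]
 [ 526.9 -151.1  120.3  331.   366. ]
 [ 526.1 -152.   120.5  331.   367. ]
 [ 528.9 -154.1  120.5  334.   367. ]
 [ 529.2 -164.1  120.5  340.   374. ]
 [ 527.9 -160.4  120.6  337.   372. ]]
side4 475
[[ 528.6 -160.3  116.   337.   373. ]
 [ 528.8 -163.5  116.6  339.   375. ]
 [ 528.4 -162.1  117.3  338.   374. ]
 [ 525.9 -149.1  117.7  329.   366. ]
 [ 529.3 -164.4  117.9  340.   375. ]
 [ 526.  -150.8  117.9  330.   367. ]]
scene1 822
[[197.2 537.6 219.  410.   71. ]
 [224.6 636.  219.5 447.   73. ]
 [229.1 630.9 221.2 446.   73. ]
 [229.9 627.6 221.5 445.   73. ]
 [222.5 627.6 221.9 444.   72. ]
 [199.5 536.3 222.7 410.   70. ]]
scene4 549
[[ 531.9 -173.6 -759.6  190.   394. ]
 [ 513.6 -171.4 -758.8  191.   389. ]
 [ 524.1 -140.1 -758.6  200.   391. ]
 [ 553.7 -148.5 -758.   197.   399. ]
 [ 514.7 -164.4 -758.   193.   389. ]
 [ 549.5 -155.5 -757.9  195.   398. ]]
```

View pics/c4.png

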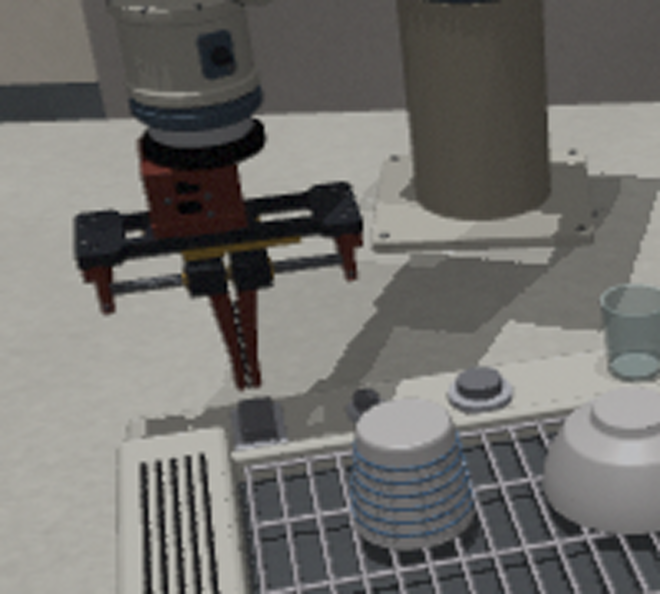

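The tips are clearly about 28 mm above the cap: the side camera's depth puts them at 116 mm while the TCP reads 81 mm. So the reported TCP sits about 35 mm beyond the real tips. The lateral position is good, so I'll descend on that basis.

```bash

python3 -m jog '[[0, 0, 4, 0, 0, 0], [0, 0, 5, 0, 0, 0], [0, 0, 5, 0, 0, 0], [0, 0, 4, 0, 0, 0], [0, 0, 0, 0, 0, 0]]'|egrep 'ee_|ft'
python3 -m jog '[[0, 0, 1, 0, 0, 0], [0, 0, 0, 0, 0, 0], [0, 0, 0, 0, 0, 0]]'|egrep 'ee_|ft'
python3 - <<'E'
from h import *
np.set_printoptions(precision=1,suppress=True)
save('side','side5');save('scene','scene5')
d=np.load('pics/side5.npz'); im=d['img'].astype(int)
m=(im[:,:,0]-im[:,:,2]>12)&(d['range_z']>0)
vv,uu=np.nonzero(m); P=np.array([w(d,a,b) for a,b in zip(uu,vv)])
k=(abs(P[:,0]-535)<22)&(abs(P[:,1]+155)<25)
Q=P[k]; o=np.argsort(Q[:,2])[:12]; print(np.c_[Q[o],uu[k][o],vv[k][o]])
a=cv2.imread('pics/scene5.png')[140:220,110:210];b=cv2.imread('pics/side5.png')[320:420,280:400]
cv2.imwrite('pics/c5.png',np.hstack([cv2.resize(a,(400,320)),cv2.resize(b,(384,320))]))
E
```

```text
ee_pos: [536.9, -152.6, 61.7]
ft_force: [-0.2, 0.3, -0.6]
ee_pos: [537.8, -152.9, 61.9]
ft_force: [1.1, -0.6, -0.3]
[[ 555.9 -167.2   69.9  353.   378. ]
 [ 556.4 -168.2   71.6  354.   378. ]
 [ 529.1 -162.7   98.1  337.   380. ]
 [ 528.8 -161.2   98.3  336.   379. ]
 [ 526.8 -152.6   98.5  330.   374. ]
 [ 526.5 -151.    98.6  329.   373. ]
 [ 528.4 -159.8   99.   335.   378. ]
 [ 529.  -164.5   99.   338.   381. ]
 [ 526.  -149.7   99.9  328.   372. ]
 [ 529.4 -163.8  100.2  338.   380. ]
 [ 528.9 -160.7  100.3  336.   378. ]
 [ 526.9 -152.2  100.5  330.   373. ]]
```

View pics/c5.png

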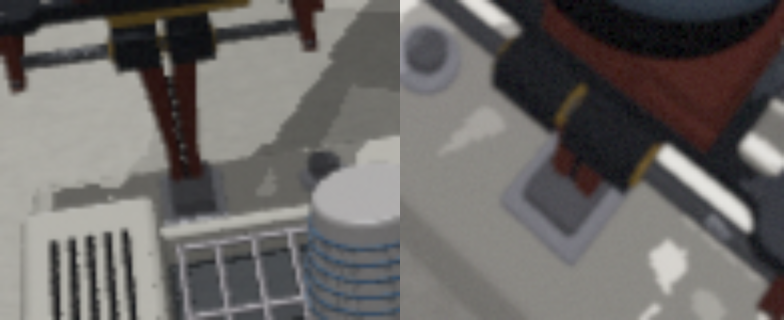

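The tips are about 9 mm above the cap, at z 97–98, and over it in both views. Going down.

```bash

python3 -m jog '[[0, 0, 2, 0, 0, 0], [0, 0, 2, 0, 0, 0], [0, 0, 2, 0, 0, 0], [0, 0, 0, 0, 0, 0], [0, 0, 0, 0, 0, 0]]'|egrep 'ee_|ft'
python3 -m jog '[[0, 0, 1, 0, 0, 0], [0, 0, 0, 0, 0, 0]]'|egrep 'ee_|ft'
python3 -m jog '[[0, 0, 1, 0, 0, 0], [0, 0, 0, 0, 0, 0]]'|egrep 'ee_|ft'
python3 -m jog '[[0, 0, 1, 0, 0, 0], [0, 0, 0, 0, 0, 0]]'|egrep 'ee_|ft'
```

```text
ee_pos: [537.6, -152.8, 55.7]
ft_force: [0.1, 0.5, 0.4]
ee_pos: [537.8, -152.9, 54.9]
ft_force: [-0.6, 0.6, -0.4]
ee_pos: [537.8, -152.9, 53.9]
ft_force: [-0.9, -0.5, 1.0]
ee_pos: [537.9, -152.9, 52.9]
ft_force: [-0.6, -0.8, 0.8]
```

```bash

python3 -m jog '[[0, 0, 1, 0, 0, 0], [0, 0, 0, 0, 0, 0]]'|egrep 'ee_|ft'
python3 -m jog '[[0, 0, 1, 0, 0, 0], [0, 0, 0, 0, 0, 0]]'|egrep 'ee_|ft'
python3 -m jog '[[0, 0, 1, 0, 0, 0], [0, 0, 0, 0, 0, 0]]'|egrep 'ee_|ft'
```

```text
ee_pos: [537.9, -152.9, 51.8]
ft_force: [0.1, 0.3, 1.6]
ee_pos: [537.8, -152.9, 50.8]
ft_force: [0.1, 0.4, 1.4]
ee_pos: [537.8, -152.9, 49.8]
ft_force: [0.4, -0.1, 0.6]
```

```bash

python3 -m jog '[[0, 0, 1, 0, 0, 0], [0, 0, 0, 0, 0, 0]]'|egrep 'ee_|ft'
python3 -m jog '[[0, 0, 1, 0, 0, 0]]'|egrep 'ee_|ft'
python3 - <<'E'
from h import *
d=save('side','side6');
P=np.array([w(d,u,v) for u in range(324,346) for v in range(370,392)])
k=(P[:,2]<95)&(P[:,2]>65);print(np.histogram(P[k][:,2],np.arange(70,94,2)))
im=d['img'].astype(int); m=(im[:,:,0]-im[:,:,2]>12)
vv,uu=np.nonzero(m); P=np.array([w(d,a,b) for a,b in zip(uu,vv)])
k=(abs(P[:,0]-528)<6)&(abs(P[:,1]+155)<20); print(np.sort(P[k][:,2])[:8])
d=np.load('pics/side5.npz');P=np.array([w(d,u,v) for u in range(324,346) for v in range(370,392)])
k=(P[:,2]<95)&(P[:,2]>65);print(np.histogram(P[k][:,2],np.arange(70,94,2))[0])
E
```

```text
ee_pos: [537.8, -152.9, 49.0]
ft_force: [-0.4, 0.3, 3.8]
ee_pos: [537.9, -152.9, 48.6]
ft_force: [-5.3, 1.0, 21.7]
(array([ 5,  1,  1, 25, 55, 68, 94, 12, 13,  5, 14]), array([70, 72, 74, 76, 78, 80, 82, 84, 86, 88, 90, 92]))
[85.26868194 85.40924659 85.86754898 85.95434663 86.73976821 86.79305023
 87.28318314 87.41837552]
[  1   0   4  28  46  13  10  16  69 134   8]
```

The cap now reads about 82 mm, so the key is fully down, but the last millimetre gave a peak of about 22 N. Backing off at once. Bottoming comes at a reading of about 49.

```bash

python3 -m jog '[[0, 0, -6, 0, 0, 0], [0, 0, -10, 0, 0, 0], [0, 0, -12, 0, 0, 0], [0, 0, -7, 0, 0, 0], [0, 0, 0, 0, 0, 0]]'|egrep 't:|ee_|ft'
python3 -m jog '[[0, 30, 0, 0, 0, 0], [0, 40, 0, 0, 0, 0], [0, 40, 0, 0, 0, 0], [0, 30, 0, 0, 0, 0], [0, 17, 0, 0, 0, 0]]'|egrep 'ee_|ft'
python3 -m jog '[[0, 0, 0, 0, 0, 0], [0, 0, 0, 0, 0, 0], [0, 0, 0, 0, 0, 0]]'|egrep 'ee_|ft'
python3 g.py; python3 - <<'E'
from h import *
d=save('side','side7');save('scene','scene7');print(cap(d,336,380,28))
a=cv2.imread('pics/scene7.png')[120:220,130:260];b=cv2.imread('pics/side7.png')[230:410,200:400]
cv2.imwrite('pics/c7.png',np.hstack([cv2.resize(a,(400,308)),cv2.resize(b,(342,308))]))
im=d['img'].astype(int); m=(im[:,:,0]-im[:,:,2]>12)
vv,uu=np.nonzero(m); P=np.array([w(d,a,b) for a,b in zip(uu,vv)])
k=(abs(P[:,0]-495)<10)&(abs(P[:,1]-2)<15); Q=P[k];print(Q[np.argsort(Q[:,2])[:10]])
E
```

```text
t: 8.75
ee_pos: [539.1, -153.3, 85.0]
ft_force: [0.7, 0.7, -0.0]
ee_pos: [502.5, 3.0, 82.8]
ft_force: [0.2, 0.4, -0.2]
ee_pos: [504.3, -0.1, 83.0]
ft_force: [0.3, -0.6, -0.4]
9.4167 [504.34  -0.09  82.99] [ 0.33 -0.65 -0.35] 0.5439985977643164 q [-0.02  0.41  1.97 -0.    0.77 -1.81]
[[-0.98 -0.22  0.  ]
 [-0.22  0.98 -0.  ]
 [-0.   -0.   -1.  ]]
yaw y 102.45660610761372
bar [  -0.33 -156.88   -4.96]
start [-0.01  2.55 -5.02]
(np.float64(336.1253776435045), np.float64(373.83534743202415), 662, array([ 538.28974936, -153.27908505,   82.15197856]), array([ 538.45472416, -152.94996922,   81.80437663]))
[[ 4.93696561e+02 -2.92882509e-01  1.19107168e+02]
 [ 4.93067785e+02  3.72745014e+00  1.19399803e+02]
 [ 4.95503062e+02 -7.48754913e+00  1.19472862e+02]
 [ 4.93312398e+02  1.55771292e+00  1.19531195e+02]
 [ 4.97597059e+02 -1.17498712e+01  1.20702496e+02]
 [ 5.01307010e+02 -1.08695593e+01  1.20912278e+02]
 [ 5.04917863e+02 -1.02238334e+01  1.21569903e+02]
 [ 4.96288090e+02 -1.14673906e+01  1.21617638e+02]
 [ 4.95973686e+02 -9.52316106e+00  1.21799751e+02]
 [ 5.02862191e+02 -1.10320015e+01  1.22141959e+02]]
```

View pics/c7.png

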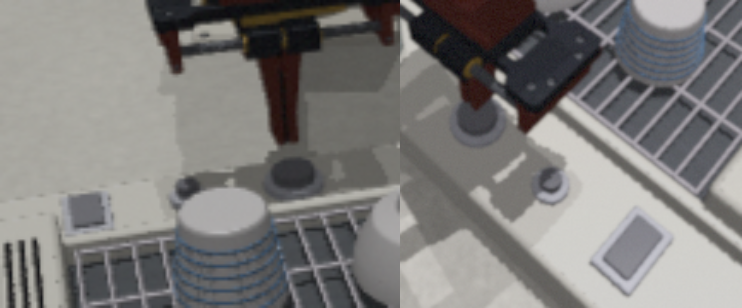

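The bar key stays down at 82.1 mm. The tips are above start, 2.5 mm short in y. Before descending I'll check clearance between the gripper's +y end and the glass.

```bash
python3 - <<'E'
from h import *
np.set_printoptions(precision=1,suppress=True)
R2=np.array([[.9764,.216],[-.216,.9764]])
for f in('side7','scene7'):
    d=np.load(f'pics/{f}.npz'); im=d['img'].astype(int)
    vv,uu=np.nonzero(d['range_z']>0); P=np.array([w(d,a,b) for a,b in zip(uu,vv)])
    L=(P[:,:2]-[503.8,2.4])@R2.T   # dryer axes about start key
    red=(im[:,:,0]-im[:,:,2]>12)[vv,uu]
    for s in(1,-1):
        k=red&(abs(L[:,0])<45)&(s*L[:,1]>50)&(s*L[:,1]<110)&(P[:,2]>95)&(P[:,2]<250)
        o=np.argsort(P[k][:,2])[:6]; print(f,'bracket',s);print(np.c_[L[k][o],P[k][o,2]])
d=np.load('pics/side1.npz')
P=np.array([w(d,u,v) for u in range(160,206) for v in range(222,272)]);L=(P[:,:2]-[503.8,2.4])@R2.T
k=(P[:,2]>76)&(P[:,2]<140)&(abs(L[:,0])<45)&(L[:,1]>50)&(L[:,1]<160);print('glass',k.sum(),np.percentile(L[k],[2,50,98],axis=0),np.percentile(P[k][:,2],[2,50,98]))
E
```

```text
Still running in the background as job /tmp/bash_jobs.1000/f25002f1b664 (pid 1052). You'll get a notice when it ends.
```

```bash
kill -- -$(cat /tmp/bash_jobs.1000/f25002f1b664/pid); cat /tmp/bash_jobs.1000/f25002f1b664/stdout; timeout 60 python3 - <<'E'
import numpy as np
np.set_printoptions(precision=1,suppress=True)
R2=np.array([[.9764,.216],[-.216,.9764]])
def cloud(f):
    d=dict(np.load(f'pics/{f}.npz')); z=d['range_z']; v,u=np.indices(z.shape)
    P=np.stack([(u-d['cx'])/d['fx']*z,(v-d['cy'])/d['fy']*z,z],-1)[z>0]
    P=(P-d['t'])@d['R']; im=d['img'].astype(int)
    return P,(P[:,:2]-[503.8,2.4])@R2.T,(im[:,:,0]-im[:,:,2]>12)[z>0]
for f in('side7','scene7'):
    P,L,red=cloud(f)
    for s in(1,-1):
        k=red&(abs(L[:,0])<45)&(s*L[:,1]>50)&(s*L[:,1]<110)&(P[:,2]>95)&(P[:,2]<250)
        o=np.argsort(P[k][:,2])[:6]; print(f,'bracket',s);print(np.c_[L[k][o],P[k][o,2]])
P,L,red=cloud('side1')
k=(P[:,2]>76)&(P[:,2]<140)&(abs(L[:,0])<45)&(L[:,1]>50)&(L[:,1]<160);print('glass',k.sum(),np.percentile(L[k],[2,50,98],axis=0),np.percentile(P[k][:,2],[2,50,98]))
E
```

```text
side7 bracket 1
[[-25.5  69.9 197.8]
 [  6.3  68.6 198.3]
 [-24.1  69.4 198.9]
 [-25.2  69.8 199.6]
 [ -9.5  69.2 199.8]
 [-10.6  69.8 200.3]]
side7 bracket -1
[[-16.9 -84.1 197. ]
 [-28.2 -84.1 197.1]
 [-20.4 -84.4 197.7]
 [-18.1 -83.8 198.1]
 [-16.6 -83.9 198.6]
 [-23.1 -83.9 198.6]]
scene7 bracket 1
[[-32.3  67.7 195.4]
 [ 32.1  72.2 196. ]
 [ 31.   67.9 196.2]
 [ 33.7  69.5 197.2]
 [ -9.8  66.9 197.7]
 [-31.2  67.5 198.4]]
scene7 bracket -1
[[ 29.7 -84.3 196.3]
 [ 31.1 -82.2 196.7]
 [ 33.8 -80.4 197.7]
 [ 30.5 -79.8 198.5]
 [ 28.7 -86.  198.5]
 [ 30.9 -84.1 199.3]]
glass 1341 [[-29.7  97.1]
 [ -6.  121.2]
 [ 16.8 144.5]] [ 78.7 111.8 131. ]
```

The gripper ends will be at about 161 mm and the glass is 131 mm high, so it clears. Descending on start.

```bash

python3 -m jog '[[0, 2.5, 5, 0, 0, 0], [0, 0, 6, 0, 0, 0], [0, 0, 6, 0, 0, 0], [0, 0, 5, 0, 0, 0], [0, 0, 2, 0, 0, 0]]'|egrep 'ee_|ft'
python3 -m jog '[[0, 0, 1, 0, 0, 0], [0, 0, 0, 0, 0, 0], [0, 0, 0, 0, 0, 0]]'|egrep 'ee_|ft'
python3 g.py | egrep start
python3 -m jog '[[0, 0, 1, 0, 0, 0], [0, 0, 1, 0, 0, 0], [0, 0, 1, 0, 0, 0], [0, 0, 0, 0, 0, 0], [0, 0, 0, 0, 0, 0]]'|egrep 'ee_|ft'
python3 -m jog '[[0, 0, 1, 0, 0, 0], [0, 0, 0, 0, 0, 0], [0, 0, 0, 0, 0, 0]]'|egrep 'ee_|ft'
python3 -m jog '[[0, 0, 1, 0, 0, 0], [0, 0, 0, 0, 0, 0], [0, 0, 0, 0, 0, 0]]'|egrep 't:|ee_|ft'
```

```text
ee_pos: [502.7, 2.7, 57.7]
ft_force: [-0.9, -0.1, 1.3]
ee_pos: [503.4, 2.9, 57.9]
ft_force: [-0.4, -0.8, -0.7]
start [ -0.26  -0.54 -30.13]
ee_pos: [503.5, 2.9, 55.0]
ft_force: [0.4, 0.1, 1.3]
ee_pos: [503.5, 2.9, 54.0]
ft_force: [-0.3, -0.0, 1.1]
t: 11.1
ee_pos: [503.5, 2.9, 52.9]
ft_force: [0.7, 0.5, 2.7]
```

```bash

python3 -m jog '[[0, 0, 1, 0, 0, 0], [0, 0, 0, 0, 0, 0], [0, 0, 0, 0, 0, 0]]'|egrep 'ee_|ft'
python3 -m jog '[[0, 0, 1, 0, 0, 0], [0, 0, 0, 0, 0, 0], [0, 0, 0, 0, 0, 0]]'|egrep 'ee_|ft'
python3 -m jog '[[0, 0, 1, 0, 0, 0], [0, 0, 0, 0, 0, 0], [0, 0, 0, 0, 0, 0]]'|egrep 'ee_|ft'
python3 -m jog '[[0, 0, 0.5, 0, 0, 0], [0, 0, 0, 0, 0, 0], [0, 0, 0, 0, 0, 0]]'|egrep 't:|ee_|ft'
```

```text
ee_pos: [503.5, 2.9, 51.9]
ft_force: [0.7, -0.0, 2.8]
ee_pos: [503.5, 2.9, 50.9]
ft_force: [0.6, 0.5, 3.6]
ee_pos: [503.5, 2.9, 49.9]
ft_force: [1.7, 0.6, 3.5]
t: 12.1
ee_pos: [503.5, 2.9, 49.4]
ft_force: [1.4, 0.7, 3.6]
```

```bash

python3 -m jog '[[0, 0, 0.3, 0, 0, 0], [0, 0, 0, 0, 0, 0], [0, 0, 0, 0, 0, 0]]'|egrep 'ee_|ft'
python3 -m jog '[[0, 0, 0.2, 0, 0, 0], [0, 0, 0, 0, 0, 0], [0, 0, 0, 0, 0, 0]]'|egrep 't:|ee_|ft'
```

```text
ee_pos: [503.5, 2.9, 49.1]
ft_force: [1.4, 1.4, 3.6]
t: 12.6
ee_pos: [503.5, 2.9, 49.0]
ft_force: [0.5, 1.2, 5.1]
```

```bash

python3 -m jog '[[0, 0, 0.1, 0, 0, 0], [0, 0, 0, 0, 0, 0]]'|egrep 't:|ee_|ft'
python3 - <<'E'
from h import *
d=save('side','side8')
P=np.array([w(d,u,v) for u in range(225,265) for v in range(280,318)]);k=(P[:,2]<95)&(P[:,2]>65);print(np.histogram(P[k][:,2],np.arange(70,94,2)))
print(status.get_obs()['ft_force'])
E
```

```text
t: 12.77
ee_pos: [503.5, 2.9, 49.0]
ft_force: [0.5, 1.3, 7.2]
(array([227,  25,  27, 104, 151,  78,  61,  10,  14,   8,  16]), array([70, 72, 74, 76, 78, 80, 82, 84, 86, 88, 90, 92]))
[0.34408511 0.86662313 7.12295007]
```

It's bottomed: the force rises from 3.6 to 7 N with no further travel, and the cap reads about 82 mm. Releasing and backing away.

```bash

python3 -m jog '[[0, 0, -4, 0, 0, 0], [0, 0, -10, 0, 0, 0], [0, 0, -20, 0, 0, 0], [0, 0, -30, 0, 0, 0], [0, 0, -30, 0, 0, 0]]'|egrep 't:|ee_|ft'
python3 -m jog '[[20, 0, -15, 0, 0, 0], [30, 0, 0, 0, 0, 0], [30, 0, 0, 0, 0, 0], [15, 0, 0, 0, 0, 0], [0, 0, 0, 0, 0, 0]]'|egrep 'ee_|ft'
python3 -m jog '[[0, 0, 0, 0, 0, 0], [0, 0, 0, 0, 0, 0], [0, 0, 0, 0, 0, 0], [0, 0, 0, 0, 0, 0]]'|egrep 't:|ee_|ft'
python3 - <<'E'
from h import *
d=save('side','side9')
for k,(u,v,r) in dict(bar=(336,374,28),stop=(288,335,28),start=(245,297,28)).items(): c=cap(d,u,v,r);print(k,c[:3],c[3])
E
```

```text
t: 13.23
ee_pos: [501.5, 2.8, 143.3]
ft_force: [0.6, 0.9, -0.7]
ee_pos: [406.1, -17.9, 157.6]
ft_force: [0.4, -0.4, 0.1]
t: 13.98
ee_pos: [411.5, -17.5, 157.8]
ft_force: [-0.4, 0.3, -0.8]
bar (np.float64(335.98931297709925), np.float64(373.9114503816794), 655) [ 538.04931523 -153.21532248   82.19658071]
stop (np.float64(287.6608695652174), np.float64(333.81739130434784), 115) [518.92745615 -78.47604292  88.07841118]
start (np.float64(247.0576131687243), np.float64(297.0576131687243), 243) [504.84407477  -1.44745179  88.37417693]
```

View pics/side9.png

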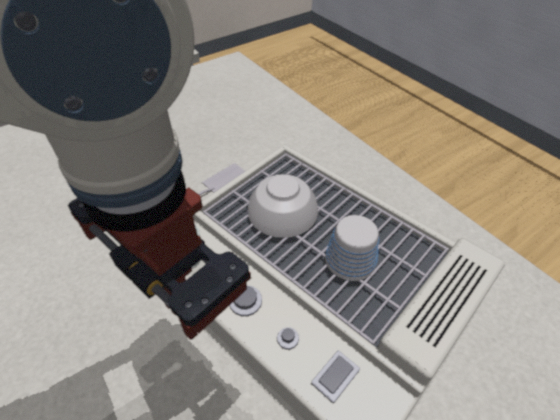

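The side view shows the hand clear of the dryer. The bar key at (336,374) is down at 82 mm, start at (247,297) is back up at 88 mm, and stop at (288,334) is untouched at 88 mm. The bowl and cup have not moved. Handing in.

```bash
python3 -c "
from workcell import ticket
print(ticket.close_job())"
```

```text
the job is handed in; nothing more can be done
None
```

The job is handed in at about 14 s: the bar key is fully down and stayed down, start was then pressed fully at about 7 N and came back up, stop and the dishes were not touched, and the hand is clear; the bar key press briefly peaked at about 22 N, above the 4 to 8 N advised.

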